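# Release the sprung fuse tray of a power box with a pin

## Robot

A 6-joint arm with a two-finger parallel gripper is mounted at the origin on the work surface. World frame = base frame: x ahead of the robot, y to its left, z up, the work surface at z = 0. Lengths are in m, angles in rad, forces in N, time in s.
With the tool pointing down it reaches from about 0.3 to 0.85 m from the base axis. Payload 4.2 kg.
Tool frame: the origin (TCP) lies between the finger pads; the fingertips stand arm.tips_ahead ahead of it and the grasp point (between the pads) is the TCP (arm.tips_ahead is the distance from the TCP to the fingertips, in m); y points along the fingers, x is the direction in which the jaws open and shut, and the axes are right-handed (so a half turn about y gives the same grasp; the last joint's range is limited). The gripper opens to 91 mm and grips with 3 to 60 N. Pads are 32 mm wide; open, the fingers measure 118 mm over their backs; the gripper's body (76 mm by 178 mm) begins 60 mm behind the grasp point.
Start: joints at [-1.294, 0.32, 1.565, -0, 1.257, -0.02], TCP at [0.168, -0.55, 0.205] pointing down, gripper open.
Joint ranges: [-3.11, 3.11], [-0.84, 2.01], [0.21, 2.61], [-1.34, 4.49], [0.05, 2.63], [-2.56, 2.56]. Speed limits (rad/s): [2.57, 2.57, 3.14, 3.14, 3.14, 3.14].

## Interface

Orientations are given as a 3x3 rotation matrix whose columns are the frame's x, y, z axes.
In Python, from bench import arm, cams, close_job gives the robot as it stands.
- The arm moves only by the shell command python3 -m inch 'ROWS' [FORCE]. ROWS is JSON, a list that holds one entry, the list of rows, each a list of 5 numbers: the shift along the tool's x, y, z in m, then the turn about the tool's y in degrees, then the closure, from 0 (fully open) to 1 (shut). A call has 1 to 5 rows; each row shifts and turns the commanded pose from where the row before left it, along the tool's axes as they then stand; what a row does not reach is not made up. A row lasts 1/8 s, in which the tool goes at most 62.5 mm and 10.7 degrees, less where a joint would pass 70% of its speed; a pose out of reach is approached as far as the arm can. A call is refused whole if a number of a shift passes 0.0625 or a number of a turn 10.7, either way. A call with a gripper value outside its range is refused whole. The fingers move at their own pace and stop on an object; FORCE is the grip in N (left out, the last holds). Time passes only in rows, so rows that do not move let the fingers close. It gives the time, the measured TCP pose, the force and the opening at its end, in the units of the state.
- arm.read_state(): the state, without advancing time (a new reading comes with each control period).
- cams.snapshot(name): name is "scene" or "top" or "wrist"; returns (picture, depth): 480x640x3 uint8, red, green, blue; 480x640 float32, m along the optical axis (not along the pixel's ray), 0 where there is no reading.
- cams.camera_model(name): a dict with "K" (3x3 intrinsics, pixels), "T" (4x4, takes a point from camera to world coordinates). Camera axes: x right, y down, z forward; pixel columns grow to the right and rows downward; lengths in m; the calibration is good to about 2 mm. The wrist camera is an equidistant fisheye: a pixel r from the principal point sees the ray r / f radians off the axis. A picture is of the moment at which its call begins: read the wrist's pose just before it. camera_model takes no time and is no camera call; for the wrist camera it gives the pose at the moment of the call.
- close_job(): hands the job in, once; it reports no verdict.
Trained networks look in the newest picture that a camera, given by its name, has taken for a name from the list of things; names that differ only in an ending like _2 or _b are one class to them, and where a whole thing is asked for, a point or a joint stands for the part that bears it (a point fixed in the world has none). Each returns a list of dicts, best first, with "p" (0 to 1); they miss things now and then, are a little off and sometimes report something else, mostly with a low value. They report only what shows in the picture. A call takes as long as a camera call. They do not tell look-alikes from the thing itself.
- cams.search_frame(query, camera): "at" ([x, y, z] in m, in world coordinates, good to about 4 mm: the middle of the surface that is visible of it).
- cams.place_of(query, camera): "at" ([x, y, z] in m, in world coordinates, good to about 4 mm: a listed point, or the origin of a listed thing).
The state is a dict: "t": time; "q": joint angles; "joint_vel": joint speeds; "joint_efforts": joint torques, N m; "ee_pos": TCP position; "tool_rot": TCP orientation; "force": force on the tool from outside, world axes, zero at the start; "ft_torque": the same for the moment, N m; "gripper_width": finger opening in m.
Only numpy, scipy, OpenCV 4.12 (cv2) and the standard library are available. Lean on these libraries where they do the work, as an engineer would, in place of code of your own. Each camera call takes 0.05 s, during which the arm holds its last target.

## Task

Take the red-handled release pin out of its wooden holder, push its thin rod gently down through the small yellow-ringed hole in the lid of the grey power box until the hidden latch lets go and the yellow fuse tray springs open, then put the pin back upright in its holder, all the way down. The latch and lid are thin sheet metal: never press on the box with more than 20 N, and leave the other things on the bench where they are.

Things in the scene. Friction and masses are not known exactly. Their poses are not given: they have to be found in the camera images.
- pin: Release pin, loose, 60 g, standing upright in the holder. Origin at the centre of its red handle, which is 16 x 16 mm square and 60 mm tall (sides along its own x and y, z up). Below the handle a black round collar, 26 mm across and 4 mm thick, then a round steel rod 6 mm in diameter with a round nose; the tip is 96 mm below the origin, 62 mm below the underside of the collar.
- pin_tip (a point): The lowest point of the pin's rod, on its axis.
- holder_mouth (a point): Centre of the mouth of the round hole, 13 mm in diameter, that goes right down through the pin's holder: a fixed wooden block 60 x 60 mm, 66 mm tall. The point is on the block's top face, z up. The pin hangs in it by its collar: handle centre 34 mm above the point when fully down.
- box_hole (a point): Centre of the round access hole, 8.5 mm in diameter with a 1 mm chamfer, on the upper face of the power box's lid (80 mm above the bench, 4 mm thick); a yellow ring 25 mm across is painted round it. x, y, z run as the box's. The hidden strike pad of the latch, 24 x 24 mm, lies straight below; its top is 18 to 38 mm below the lid's upper face, differently each time.
- tray (a joint): How far the yellow fuse tray has slid out of the box, m: 0 latched shut, 0.045 sprung fully open. It springs out by itself when the latch pad under the hole is pressed down: the pad starts to give at 5 N, lets the tray go after about 8 mm of travel (8 N) and meets a hard stop at 12 mm.
- powerbox: The fixed grey power box with its tray and latch, 200 mm long (its x), 130 mm wide, 80 mm tall; origin at the centre of its underside. Its -x end is the yellow tray front; the hole is 50 mm from the origin towards +x. The lid is flat, with cooling ribs 3 mm high only on the half near the tray.
- tape: Bystander: black roll of tape, 64 mm across, 20 mm tall, lying flat; origin under its centre.
- spool: Bystander: white spool, 56 mm across, 36 mm tall, upright; origin under its centre.
- pliers: Bystander: red-handled pliers lying flat, about 155 mm long along x, 14 mm tall; origin on the bench under the pivot.
- screwdriver: Bystander: yellow screwdriver lying on the bench along its x.
- offcut: Bystander: wood offcut 35 x 100 x 20 mm lying flat; origin under its centre.
- case: Bystander: fixed parts case with a pale lid, 160 x 180 mm, 45 mm tall; origin under its centre.
Things that resemble listed ones, but are neither listed nor needed, are in the scene too. Of the things like the part that bears holder_mouth, leave any that is orange; of the rest the larger one is meant.

How it is judged:
By the outcome, as a careful person would: the job done as asked, in the order asked, and still so for the second after the job is handed in, with the robot touching nothing.
It also fails if it takes over 48 s, if anything falls off the work surface, if the arm or the gripper's body presses on something with over 40 N, if the wrist force passes 120 N, or if a joint passes its speed limit or range.

## Working session

There is one attempt and no reset: what is moved stays moved. The work goes in short steps, Python scripts to look and compute and a shell command to move; the robot and the scene stay as the last step left them, time stands still between calls to the robot, and variables do not carry over. Pictures are saved under pics/ and viewed, and the job is handed in when it is done.

```bash
ls; mkdir -p pics
python3 - <<'E'
from bench import arm,cams
import cv2,numpy as np
s=arm.read_state();print(s); print([a for a in dir(arm) if a[0]!='_'],arm.tips_ahead)
for n in("scene","top"):
    p,d=cams.snapshot(n);cv2.imwrite(f"pics/{n}0.png",p[:,:,::-1]);np.save(f"{n}0.npy",d)
    m=cams.camera_model(n);print(n,np.round(m["K"],1).tolist(),np.round(m["T"],4).tolist())
    for q in("pin","holder_mouth","box_hole","powerbox"):
        for f in ("place_of",):
            print(n,q,f,[(np.round(r["at"],3).tolist(),round(r["p"],2)) for r in getattr(cams,f)(q,n)])
print(arm.read_state()["t"])
E
```

```text
pics
{'t': 0.0, 'q': array([-1.29400631e+00,  3.20283298e-01,  1.56566652e+00,  4.42565816e-05,
        1.25735975e+00, -1.99804310e-02]), 'joint_vel': array([-0.00071216, -0.00096247,  0.00017301,  0.00119145,  0.00102494,
        0.00060047]), 'joint_efforts': array([ 1.43319270e-03, -4.12457013e+01, -2.31971669e+01,  7.28668389e-02,
        4.55861783e-02, -1.53628116e-04]), 'ee_pos': array([ 0.16803625, -0.54936976,  0.20383007]), 'tool_rot': array([[ 2.92419909e-01, -4.28680848e-04,  9.56289921e-01],
       [-9.56288478e-01,  1.66306524e-03,  2.92420213e-01],
       [-1.71572747e-03, -9.99998525e-01,  7.63708297e-05]]), 'force': array([0.47395508, 1.05583236, 0.53798497]), 'ft_torque': array([-0.00928946, -0.04062663, -0.01661035]), 'gripper_width': 0.09120770880731463}
['PlanningError', 'read_state', 'tips_ahead'] 0.019
scene [[617.1, 0.0, 309.2], [0.0, 617.1, 242.3], [0.0, 0.0, 1.0]] [[-0.6505, 0.4561, -0.6073, 1.2335], [0.7594, 0.3773, -0.5301, 0.6615], [-0.0127, -0.806, -0.5918, 0.8418], [0.0, 0.0, 0.0, 1.0]]
scene pin place_of [([0.427, -0.186, 0.102], 0.78)]
scene holder_mouth place_of [([0.429, -0.188, 0.068], 0.93), ([0.408, -0.292, 0.053], 0.85), ([0.311, -0.17, 0.067], 0.65)]
scene box_hole place_of [([0.593, 0.183, 0.079], 0.81)]
scene powerbox place_of [([0.643, 0.17, 0.0], 0.65)]
top [[562.8, 0.0, 324.1], [0.0, 562.8, 239.4], [0.0, 0.0, 1.0]] [[-0.0124, -0.9745, 0.2242, 0.2107], [-0.9999, 0.0133, 0.0021, -0.0293], [-0.005, -0.2242, -0.9745, 1.2946], [0.0, 0.0, 0.0, 1.0]]
top pin place_of [([0.428, -0.188, 0.097], 0.5)]
top holder_mouth place_of [([0.314, -0.168, 0.061], 0.97), ([0.428, -0.188, 0.098], 0.73), ([0.404, -0.29, 0.049], 0.7), ([0.426, -0.189, 0.063], 0.68), ([0.646, -0.188, -0.003], 0.65)]
top box_hole place_of [([0.594, 0.183, 0.077], 0.67)]
top powerbox place_of [([0.641, 0.169, 0.004], 0.74)]
0.5
```

View images.

View pics/scene0.png

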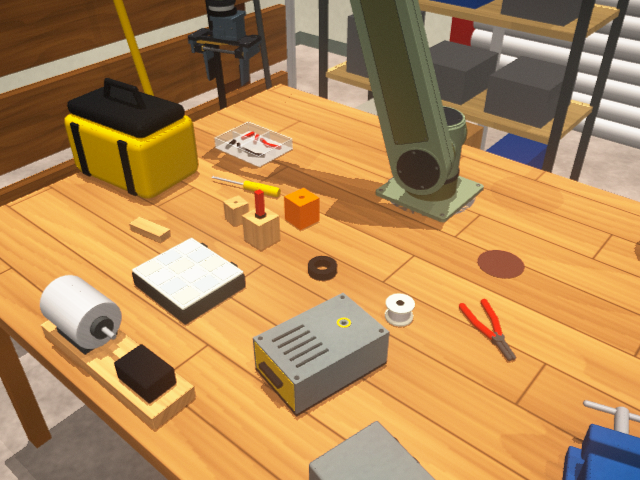

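View pics/top0.png

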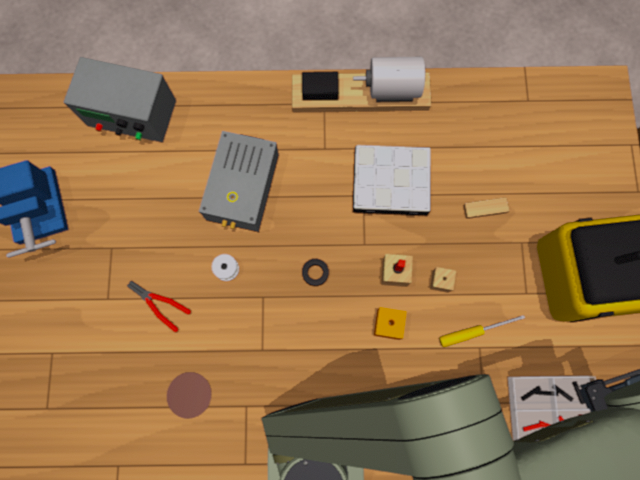

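```bash
cat > h.py <<'E'
import numpy as np,cv2
from bench import arm,cams
def pts(n,d):
    m=cams.camera_model(n);K,T=m["K"],m["T"];T=np.array(T);K=np.array(K)
    v,u=np.mgrid[0:480,0:640]
    c=np.stack([(u-K[0,2])/K[0,0]*d,(v-K[1,2])/K[1,1]*d,d],-1)
    return c@T[:3,:3].T+T[:3,3]
def ray(n,u,v,z):
    m=cams.camera_model(n);K,T=np.array(m["K"]),np.array(m["T"])
    r=T[:3,:3]@np.array([(u-K[0,2])/K[0,0],(v-K[1,2])/K[1,1],1]);o=T[:3,3]
    return o+r*(z-o[2])/r[2]
E
python3 - <<'E'
from h import *
for n in("scene","top"):
    p=cv2.imread(f"pics/{n}0.png")[:,:,::-1].astype(int);d=np.load(f"{n}0.npy");P=pts(n,d)
    R,G,B=p[...,0],p[...,1],p[...,2]
    near=lambda x,y,r:(np.hypot(P[...,0]-x,P[...,1]-y)<r)
    m=(R>120)&(G<60)&near(.428,-.188,.04)
    q=P[m];print(n,"red",len(q),q.mean(0).round(4),q.min(0).round(4),q.max(0).round(4))
    t=q[q[:,2]>.125];print(" top",len(t),t.mean(0).round(4) if len(t) else "")
    m=near(.428,-.188,.045)&(abs(P[...,2]-.066)<.003)
    q=P[m][:,:2].astype(np.float32);print(" block",len(q),q.mean(0),cv2.minAreaRect(q*1000))
    m=near(.593,.183,.03)&(R>150)&(G>140)&(B<90)
    v,u=np.nonzero(m); print(" ring",len(u),P[m].mean(0).round(4), u.mean(),v.mean(),ray(n,(u.min()+u.max())/2,(v.min()+v.max())/2,.08).round(4))
    (c,a,ang)=cv2.fitEllipse(np.stack([u,v],1).astype(np.float32));print(c,a,ray(n,*c,.08).round(4))
    m=near(.643,.169,.14)&(abs(P[...,2]-.08)<.002)
    q=P[m][:,:2].astype(np.float32);print(" lid",cv2.minAreaRect(q*1000),np.median(P[m][:,2]))
im=cv2.imread("pics/top0.png");cv2.imwrite("pics/z.png",np.hstack([cv2.resize(im[240:300,360:420],(400,400)),cv2.resize(im[170:230,205:265],(400,400))]))
E
```

```text
scene red 191 [ 0.4332 -0.1831  0.1027] [ 0.42   -0.1954  0.0703] [ 0.4416 -0.175   0.1312]
 top 30 [ 0.4316 -0.1846  0.1281]
 block 298 [ 0.43391696 -0.18178694] ((430.63677978515625, -185.61434936523438), (65.1264419555664, 62.321468353271484), 86.6729965209961)
 ring 60 [0.5949 0.1812 0.0793] 343.3 322.51666666666665 [0.5952 0.1819 0.08  ]
(343.3862609863281, 322.3219299316406) (8.684418678283691, 12.496021270751953) [0.595  0.1815 0.08  ]
 lid ((643.3658447265625, 170.09475708007812), (132.94068908691406, 201.56285095214844), 76.30611419677734) 0.07954075725489862
top red 46 [ 0.4249 -0.1873  0.1292] [ 0.4178 -0.1947  0.1172] [ 0.4324 -0.1808  0.1356]
 top 41 [ 0.425  -0.1874  0.1302]
 block 477 [ 0.42438287 -0.18842493] ((426.3541259765625, -189.63877868652344), (60.698795318603516, 60.95203399658203), 85.26628112792969)
 ring 55 [0.5921 0.1802 0.0804] 231.83636363636364 196.45454545454547 [0.5921 0.1798 0.08  ]
(231.9247589111328, 196.4278106689453) (8.894787788391113, 10.009156227111816) [0.5923 0.18   0.08  ]
 lid ((640.0248413085938, 167.08193969726562), (131.151611328125, 201.84063720703125), 76.44760131835938) 0.08014616441049416
```

View pics/z.png

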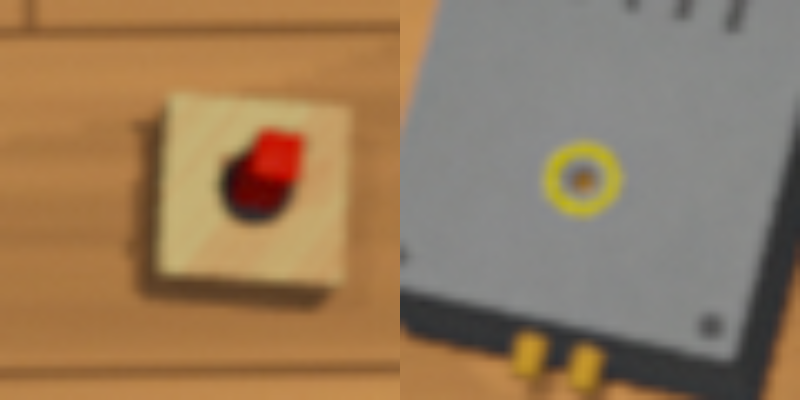

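Run:
```python
from h import *
for n in("scene","top"):
    P=pts(n,np.load(f"{n}0.npy"));p=cv2.imread(f"pics/{n}0.png").astype(int)
    m=(P[...,2]>.1)&(P[...,2]<.4)&(P[...,1]<-.3)&(P[...,0]>.3)&(P[...,1]>-.8)
    print(P[m].min(0),P[m].max(0),np.percentile(P[m][:,1],99), np.percentile(P[m][:,0],1))
s=arm.read_state();m=cams.camera_model("wrist");R=s["tool_rot"];T=np.array(m["T"])
print(np.array(m["K"]),(R.T@(T[:3,3]-s["ee_pos"])).round(4),(R.T@T[:3,:3]).round(3))
```

```text
[ 0.31297542 -0.79962022  0.1000167 ] [ 0.53661044 -0.50708346  0.25939808] -0.512277839736979 0.33012065734503165
[ 0.30533119 -0.68456107  0.10009871] [ 0.5192788  -0.51369292  0.25871767] -0.5165795654653283 0.30878122773020605
[[371.64829954   0.         323.96436276]
 [  0.         371.64829954 237.42711738]
 [  0.           0.           1.        ]] [-0.0008 -0.1795  0.0638] [[ 1.     0.001 -0.   ]
 [ 0.    -0.233  0.972]
 [ 0.001 -0.972 -0.233]]
```

```bash
python3 -m inch '[[[-0.055,0,0.0168,0,0],[-0.055,0,0.0168,0,0],[-0.055,0,0.0168,0,0],[-0.0176,0,0.0506,0,0],[-0.0176,0,0.0506,0,0]]]'
python3 -m inch '[[[-0.0176,0,0.0506,0,0],[-0.0176,0,0.0506,0,0],[-0.0176,0,0.0506,0,0],[-0.0176,0,0.0506,0,0],[0,0,0,10.5,0]]]'
python3 -m inch '[[[0,0,0,10.5,0],[0,0,0,0,0],[0,0,0,0,0]]]'
cat >> h.py <<'E'
def wray(T,K,u,v,z):
    x,y=u-K[0,2],v-K[1,2];r=np.hypot(x,y)+1e-9;th=r/K[0,0]
    d=T[:3,:3]@np.array([x/r*np.sin(th),y/r*np.sin(th),np.cos(th)]);o=T[:3,3]
    return o+d*(z-o[2])/d[2]
def wproj(T,K,P):
    c=T[:3,:3].T@(np.array(P)-T[:3,3]);r=np.hypot(c[0],c[1]);th=np.arctan2(r,c[2])
    return K[:2,2]+K[0,0]*th*c[:2]/r
def wpts(T,K,d):
    v,u=np.mgrid[0:480,0:640];x,y=u-K[0,2],v-K[1,2];r=np.hypot(x,y)+1e-9;t=np.tan(r/K[0,0])
    c=np.stack([x/r*t*d,y/r*t*d,d],-1);return c@T[:3,:3].T+T[:3,3]
def wrist(name):
    s=arm.read_state();m=cams.camera_model("wrist");T=np.array(m["T"]);K=np.array(m["K"])
    p,d=cams.snapshot("wrist");cv2.imwrite(f"pics/{name}.png",p[:,:,::-1])
    np.savez(name,d=d,T=T,K=K,ee=s["ee_pos"],R=s["tool_rot"]);return s,T,K,p.astype(int),d
E
python3 - <<'E'
from h import *
s,T,K,p,d=wrist("w1");print(s["t"],s["ee_pos"],s["tool_rot"].round(4).tolist(),s["q"],s["force"])
P=wpts(T,K,d);R,G,B=p[...,0],p[...,1],p[...,2]
m=(R>120)&(G<60)&(np.hypot(P[...,0]-.428,P[...,1]+.188)<.04)
q=P[m];print("red",len(q),q.mean(0),q.min(0),q.max(0));t=q[q[:,2]>.126]
print(len(t),t.mean(0),cv2.minAreaRect(t[:,:2].astype(np.float32)*1000))
E
```

```text
t: 1.12
ee_pos: [0.2553, -0.3131, 0.2052]
tool_rot: [[0.291, 0.001, 0.957], [-0.957, -0.002, 0.291], [0.002, -1.0, 0.001]]
force: [1.3, -1.3, -0.6]
gripper_width: 0.0913
t: 1.75
ee_pos: [0.4302, -0.1855, 0.2046]
tool_rot: [[0.113, 0.001, 0.994], [-0.994, 0.0, 0.113], [-0.0, -1.0, 0.001]]
force: [-0.9, -0.3, -0.4]
gripper_width: 0.0913
t: 2.12
ee_pos: [0.4275, -0.1877, 0.2047]
tool_rot: [[-0.067, 0.0, 0.998], [-0.998, -0.0, -0.067], [0.0, -1.0, 0.0]]
force: [-0.7, -0.8, -0.9]
gripper_width: 0.091
2.125 [ 0.4274603  -0.18766329  0.20472833] [[-0.0674, 0.0002, 0.9977], [-0.9977, -0.0001, -0.0674], [0.0001, -1.0, 0.0002]] [-4.38295744e-01  1.48729169e-01  1.79625389e+00 -3.68170931e-05
  1.19640575e+00  1.19996276e+00] [-0.6904832  -0.77609119 -0.88272048]
red 445 [ 0.42694807 -0.18724279  0.12920679] [ 0.40182925 -0.19545383  0.06659639] [ 0.4349723  -0.17913922  0.13118198]
444 [ 0.42700464 -0.18725033  0.1293478 ] ((426.5034484863281, -187.25338745117188), (15.260627746582031, 15.769720077514648), 80.36029815673828)
```

View pics/w1.png

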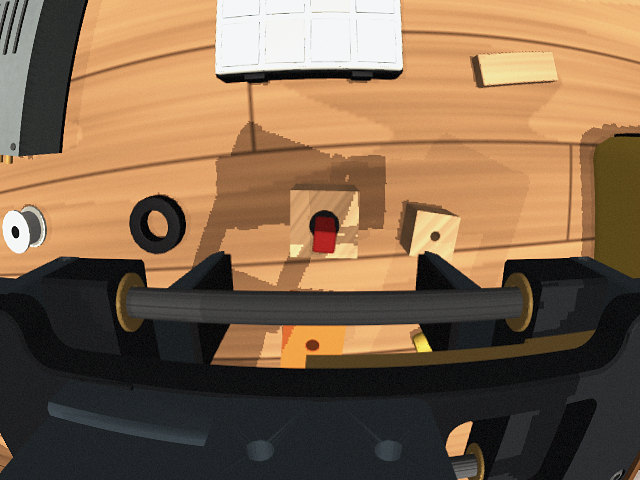

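```bash
python3 -m inch '[[[0,0.05,0,0,0],[0,0.035,0,0,0],[0,0.017,0,0,0],[0,0,0,0,0.6],[0,0,0,0,0.8]]]' 30
python3 -m inch '[[[0,0,0,0,1],[0,0,0,0,1],[0,0,0,0,1],[0,0,0,0,1]]]' 30
```

```text
t: 2.8
ee_pos: [0.4282, -0.188, 0.1035]
tool_rot: [[-0.069, 0.002, 0.998], [-0.998, -0.001, -0.069], [0.001, -1.0, 0.002]]
force: [-0.3, 0.7, 0.9]
gripper_width: 0.0742
t: 3.3
ee_pos: [0.4276, -0.1876, 0.1028]
tool_rot: [[-0.07, 0.0, 0.998], [-0.998, -0.0, -0.07], [0.0, -1.0, 0.0]]
force: [-1.0, 0.0, 0.1]
gripper_width: 0.034
```

```bash
python3 -m inch '[[[0,0,0,0,1],[0,0,0,0,1],[0,0,0,0,1],[0,0,0,0,1],[0,0,0,0,1]]]' 30
```

```text
t: 3.92
ee_pos: [0.4275, -0.1876, 0.1026]
tool_rot: [[-0.07, -0.0, 0.998], [-0.998, -0.0, -0.07], [0.0, -1.0, -0.0]]
force: [0.4, 0.2, 0.2]
gripper_width: 0.0164
```

```bash
python3 -m inch '[[[0,-0.03,0,0,1],[0,-0.045,0,0,1],[0,-0.045,0,0,1],[0,0,0,0,1]]]' 30
python3 -m inch '[[[-0.0472,0,0.0137,0,1],[-0.0472,0,0.0137,0,1],[-0.0472,0,0.0137,0,1],[-0.0472,0,0.0137,0,1]]]' 30
python3 -m inch '[[[-0.0472,0,0.0137,0,1],[-0.0472,0,0.0137,0,1],[-0.0472,0,0.0137,0,1],[-0.0472,0,0.0137,0,1],[0,0,0,0,1]]]' 30
python3 -m inch '[[[0,0,0,0,1],[0,0,0,0,1]]]' 30
python3 - <<'E'
from h import *
s,T,K,p,d=wrist("w2");print(s["t"],s["ee_pos"],s["tool_rot"].round(4).tolist(),s["q"],s["force"])
P=wpts(T,K,d);R,G,B=p[...,0],p[...,1],p[...,2]
m=(R>130)&(G>120)&(B<90)&(np.hypot(P[...,0]-.593,P[...,1]-.181)<.03)
q=P[m];print(len(q),q.mean(0),q.min(0),q.max(0))
v,u=np.nonzero(m);print(u.min(),u.max(),v.min(),v.max());q=np.array([wray(T,K,a,b,.08) for a,b in zip(u,v)])
print(q.mean(0),(q.min(0)+q.max(0))/2,np.ptp(q,axis=0))
E
```

```text
t: 4.42
ee_pos: [0.4296, -0.1885, 0.226]
tool_rot: [[-0.07, 0.007, 0.998], [-0.998, -0.003, -0.07], [0.003, -1.0, 0.008]]
force: [0.2, 0.5, -0.7]
gripper_width: 0.0159
t: 4.92
ee_pos: [0.4949, -0.0016, 0.2211]
tool_rot: [[-0.07, -0.003, 0.998], [-0.998, -0.0, -0.07], [0.0, -1.0, -0.002]]
force: [0.2, -0.8, 0.2]
gripper_width: 0.0158
t: 5.55
ee_pos: [0.5631, 0.1842, 0.2202]
tool_rot: [[-0.066, -0.003, 0.998], [-0.998, -0.0, -0.066], [0.0, -1.0, -0.003]]
force: [-0.1, -1.0, 0.1]
gripper_width: 0.016
t: 5.8
ee_pos: [0.5626, 0.1803, 0.2222]
tool_rot: [[-0.071, -0.001, 0.997], [-0.997, -0.001, -0.071], [0.001, -1.0, -0.001]]
force: [-0.1, -0.7, 0.7]
gripper_width: 0.0159
5.8 [0.56262159 0.18030562 0.22217301] [[-0.0708, -0.0011, 0.9975], [-0.9975, -0.0007, -0.0708], [0.0008, -1.0, -0.0011]] [ 2.90881969e-01  3.35374677e-01  1.49652841e+00 -3.81282086e-04
  1.31095810e+00  1.93267782e+00] [-0.13771296 -0.71125092  0.68837416]
613 [0.59192083 0.17948978 0.2003301 ] [0.56917747 0.16700826 0.05204786] [0.6046128  0.19196371 0.33180083]
271 377 175 338
[0.53482064 0.18369662 0.08      ] [0.52426531 0.18731232 0.08      ] [1.60604566e-01 1.02933108e-01 1.11022302e-16]
```

View pics/w2.png

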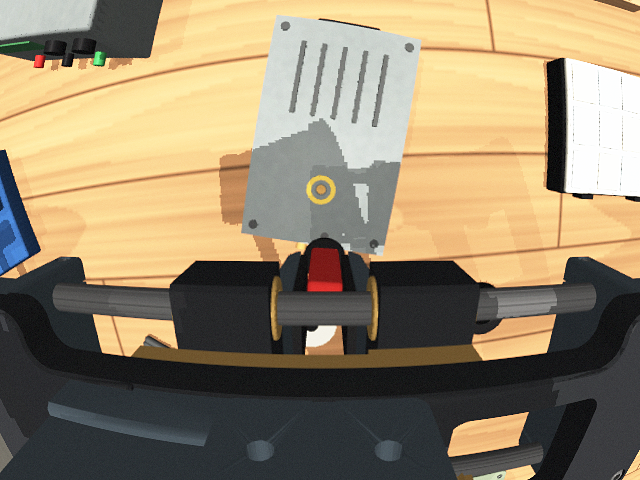

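```bash
cat > ring.py <<'E'
from h import *
def ring(T,K,p,vmax=215):
    R,G,B=p[...,0],p[...,1],p[...,2]
    g=wproj(T,K,[.593,.181,.08]);v,u=np.mgrid[0:480,0:640]
    m=(R-B>70)&(G-B>40)&(np.hypot(u-g[0],v-g[1])<22)
    return np.argwhere(m)[:,::-1]
def rep(s,T,K,p):
    uv=ring(T,K,p);q=np.array([wray(T,K,a,b,.08)[:2] for a,b in uv])
    c,sz,an=cv2.fitEllipse(cv2.convexHull((q*1e4).astype(np.float32)));print("ring",len(uv),uv.min(0),uv.max(0),np.array(c)/1e4,np.array(sz)/1e4,"bbox",(q.min(0)+q.max(0))/2)
    ee,R=s["ee_pos"],s["tool_rot"]
    for o in(-.0986,-.036,.03):print("tip/collar/top px",wproj(T,K,ee-R[:,1]*o).round(1))
    e=np.array([*(np.array(c)/1e4),ee[2]])-ee;print("to go tool",(R.T@e).round(4))
E
python3 - <<'E'
from ring import *
z=np.load("w2.npz");p=cv2.imread("pics/w2.png")[:,:,::-1].astype(int)
rep(dict(ee_pos=z["ee"],tool_rot=z["R"]),z["T"],z["K"],p)
cv2.imwrite("pics/w2z.png",cv2.resize(cv2.imread("pics/w2.png")[150:300,250:400],(600,600),interpolation=2))
E
```

```text
ring 447 [306 175] [335 204] [0.5920291  0.18144324] [0.02518848 0.02543089] bbox [0.59192861 0.18148863]
tip/collar/top px [324.4 233.6]
tip/collar/top px [324.5 256.7]
tip/collar/top px [324.6 299.5]
to go tool [-0.0032 -0.      0.0293]
```

View pics/w2z.png

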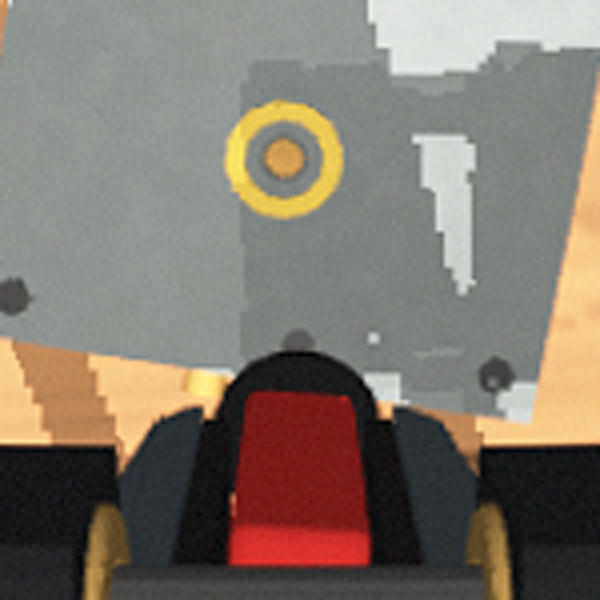

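```bash
python3 -m inch '[[[-0.0032,0,0.0303,0,1],[0,0.025,0,0,1],[0,0.008,0,0,1],[0,0,0,0,1],[0,0,0,0,1]]]' 30
python3 - <<'E'
from ring import *
s,T,K,p,d=wrist("w3");print(s["t"],s["ee_pos"],s["force"])
rep(s,T,K,p)
c=wproj(T,K,[.592,.1814,.08]);print(c)
cv2.imwrite("pics/w3z.png",cv2.resize(cv2.imread("pics/w3.png")[200:300,274:374],(600,600),interpolation=2))
for n in("scene",):
    p,d=cams.snapshot(n);cv2.imwrite(f"pics/{n}3.png",p[:,:,::-1])
    cv2.imwrite("pics/s3z.png",cv2.resize(p[270:370,294:394,::-1],(600,600),interpolation=2))
E
```

```text
t: 6.48
ee_pos: [0.594, 0.1825, 0.1907]
tool_rot: [[-0.07, 0.002, 0.998], [-0.998, 0.0, -0.07], [-0.0, -1.0, 0.002]]
force: [0.6, -0.0, -0.3]
gripper_width: 0.016
6.475 [0.5939502  0.18248124 0.19071085] [ 0.60842296 -0.04894442 -0.27682695]
ring 357 [310 217] [341 242] [0.5922124  0.18145641] [0.02470724 0.02546359] bbox [0.59417748 0.18172354]
tip/collar/top px [324.4 233.5]
tip/collar/top px [324.5 256.6]
tip/collar/top px [324.7 299.4]
to go tool [ 0.0011 -0.     -0.0017]
[325.96479645 232.66467001]
```

View pics/w3z.png

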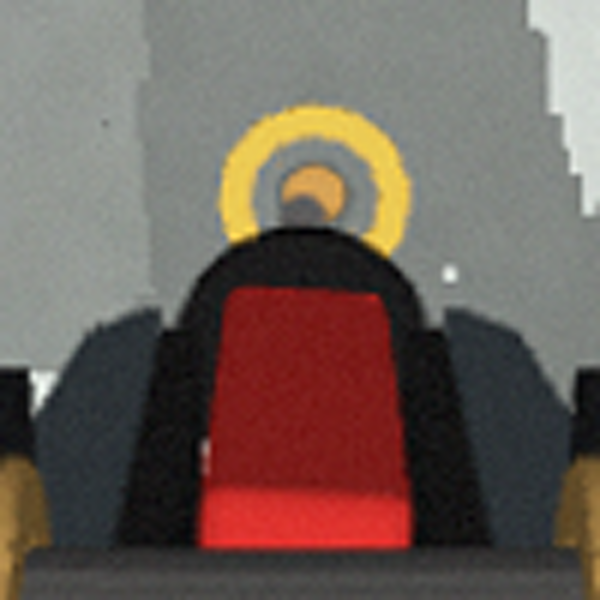

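View pics/s3z.png

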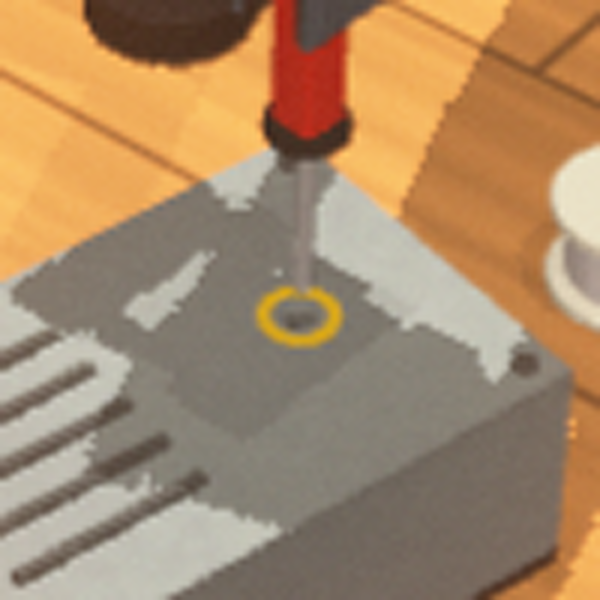

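```bash
python3 -m inch '[[[0,0,0,0,1],[0,0,0,0,1]]]' 30
python3 - <<'E'
from ring import *
s,T,K,p,d=wrist("w4");print(s["t"],s["ee_pos"],s["force"])
rep(s,T,K,p)
cv2.imwrite("pics/w4z.png",cv2.resize(cv2.imread("pics/w4.png")[200:300,274:374],(600,600),interpolation=2))
h=[.5921,.18145]
print("hole px",wproj(T,K,[*h,.08]),"aligned ball px",wproj(T,K,[*h,.0951]))
E
```

```text
t: 6.82
ee_pos: [0.5937, 0.1826, 0.1899]
tool_rot: [[-0.07, 0.001, 0.998], [-0.998, 0.0, -0.07], [-0.0, -1.0, 0.001]]
force: [0.2, -0.3, 0.1]
gripper_width: 0.0156
6.825 [0.59370374 0.18263737 0.18992101] [ 0.15345721 -0.27010781  0.12450582]
ring 370 [310 217] [342 242] [0.59225269 0.18135452] [0.0246444  0.02563461] bbox [0.59405106 0.18146282]
tip/collar/top px [324.4 233.5]
tip/collar/top px [324.5 256.6]
tip/collar/top px [324.6 299.4]
to go tool [ 0.0014 -0.     -0.0014]
hole px [325.9905909  232.29197235] aligned ball px [326.09094986 236.65403242]
```

View pics/w4z.png

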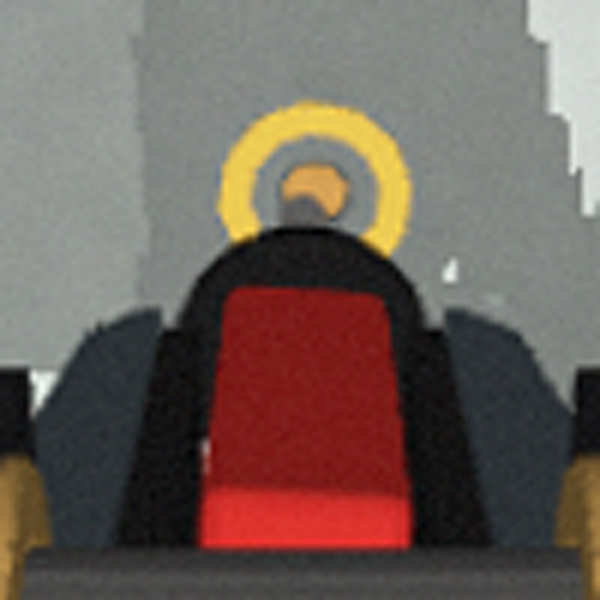

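```bash
python3 -m inch '[[[0.0015,0,-0.0004,0,1],[0,0.008,0,0,1],[0,0,0,0,1],[0,0,0,0,1]]]' 30
python3 - <<'E'
from ring import *
s,T,K,p,d=wrist("w5");print(s["t"],s["ee_pos"],s["force"])
rep(s,T,K,p)
cv2.imwrite("pics/w5z.png",cv2.resize(cv2.imread("pics/w5.png")[200:300,274:374],(600,600),interpolation=2))
h=[.5921,.18145]
print("hole px",wproj(T,K,[*h,.08]),"aligned ball px",wproj(T,K,[*h,s["ee_pos"][2]-.0956]))
p,d=cams.snapshot("scene");cv2.imwrite("pics/s5z.png",cv2.resize(p[270:370,294:394,::-1],(600,600),interpolation=2))
E
```

```text
t: 7.38
ee_pos: [0.5931, 0.1811, 0.1814]
tool_rot: [[-0.07, -0.0, 0.998], [-0.998, -0.0, -0.07], [0.0, -1.0, -0.0]]
force: [0.6, -0.1, -0.5]
gripper_width: 0.0154
7.375 [0.5930944  0.18106604 0.1814101 ] [ 0.62373104 -0.11129617 -0.46939581]
ring 356 [308 218] [340 242] [0.59203057 0.18142002] [0.02514146 0.02562223] bbox [0.59488265 0.18143537]
tip/collar/top px [324.4 233.5]
tip/collar/top px [324.5 256.6]
tip/collar/top px [324.7 299.5]
to go tool [-0.0003  0.     -0.0011]
hole px [323.94896986 233.97498333] aligned ball px [323.94874785 235.68945492]
```

View pics/w5z.png

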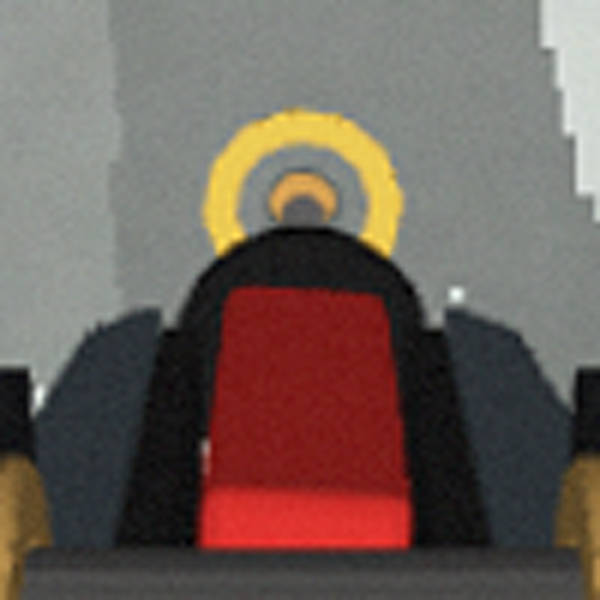

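View pics/s5z.png

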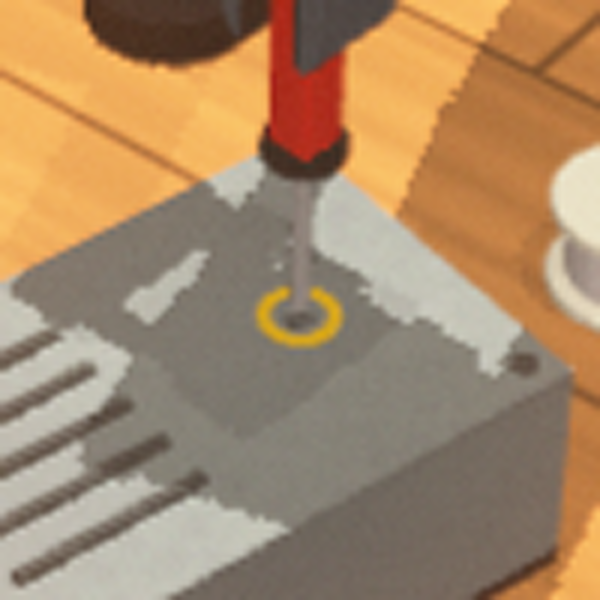

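```bash
python3 -m inch '[[[0,0.003,0,0,1],[0,0.002,0,0,1],[0,0.002,0,0,1],[0,0,0,0,1]]]' 30
python3 - <<'E'
from h import *
s=arm.read_state();print(s["t"],s["ee_pos"],s["force"],s["ft_torque"])
E
```

```text
t: 7.98
ee_pos: [0.593, 0.181, 0.1744]
tool_rot: [[-0.07, -0.0, 0.998], [-0.998, -0.0, -0.07], [0.0, -1.0, -0.0]]
force: [0.2, 0.5, -0.6]
gripper_width: 0.0162
7.975 [0.59304661 0.18103413 0.17437462] [ 0.17825757  0.47448185 -0.57195735] [-0.01193079  0.04993504  0.01031769]
```

```bash
python3 -m inch '[[[0,0.003,0,0,1],[0,0.003,0,0,1],[0,0.003,0,0,1],[0,0,0,0,1]]]' 30
python3 -m inch '[[[0,0.002,0,0,1],[0,0.002,0,0,1],[0,0,0,0,1]]]' 30
```

```text
t: 8.48
ee_pos: [0.5929, 0.181, 0.1652]
tool_rot: [[-0.07, -0.001, 0.998], [-0.998, -0.0, -0.07], [0.0, -1.0, -0.001]]
force: [0.1, -0.5, -1.1]
gripper_width: 0.0154
t: 8.85
ee_pos: [0.593, 0.181, 0.1614]
tool_rot: [[-0.07, -0.0, 0.998], [-0.998, -0.0, -0.07], [0.0, -1.0, -0.0]]
force: [0.6, -0.1, -0.8]
gripper_width: 0.0161
```

```bash
python3 -m inch '[[[0,0.002,0,0,1],[0,0.002,0,0,1],[0,0,0,0,1]]]' 30
```

```text
t: 9.22
ee_pos: [0.593, 0.181, 0.1574]
tool_rot: [[-0.07, -0.0, 0.998], [-0.998, -0.0, -0.07], [0.0, -1.0, -0.0]]
force: [-0.3, -0.1, 0.4]
gripper_width: 0.0158
```

```bash
python3 -m inch '[[[0,0.002,0,0,1],[0,0.002,0,0,1],[0,0,0,0,1]]]' 30
```

```text
t: 9.6
ee_pos: [0.593, 0.181, 0.1534]
tool_rot: [[-0.07, -0.0, 0.998], [-0.998, -0.0, -0.07], [0.0, -1.0, -0.0]]
force: [0.0, 0.2, -0.6]
gripper_width: 0.0164
```

```bash
python3 -m inch '[[[0,0.002,0,0,1],[0,0.002,0,0,1],[0,0,0,0,1]]]' 30
```

```text
t: 9.98
ee_pos: [0.5939, 0.1814, 0.1511]
tool_rot: [[-0.07, 0.003, 0.998], [-0.998, 0.001, -0.07], [-0.001, -1.0, 0.003]]
force: [0.1, -0.1, 5.4]
gripper_width: 0.0157
```

```bash
python3 -m inch '[[[0,0.002,0,0,1],[0,0.002,0,0,1],[0,0,0,0,1]]]' 30
```

```text
t: 10.35
ee_pos: [0.5942, 0.1814, 0.1476]
tool_rot: [[-0.07, 0.004, 0.998], [-0.998, 0.001, -0.07], [-0.001, -1.0, 0.003]]
force: [-0.7, -0.1, 7.0]
gripper_width: 0.0157
```

```bash
python3 -m inch '[[[0,0.0015,0,0,1],[0,0.0015,0,0,1],[0,0,0,0,1]]]' 30
```

```text
t: 10.72
ee_pos: [0.5943, 0.1815, 0.1449]
tool_rot: [[-0.07, 0.004, 0.998], [-0.998, 0.001, -0.07], [-0.001, -1.0, 0.004]]
force: [-1.4, -0.2, 8.6]
gripper_width: 0.0159
```

Run:
```python
from h import *
p,d=cams.snapshot("scene");cv2.imwrite("pics/s6.png",p[:,:,::-1])
s=arm.read_state();print(s["ee_pos"],s["force"])
```

```text
[0.59433131 0.18149071 0.14492784] [-0.68589971 -0.02424447  8.74494237]
```

View pics/s6.png

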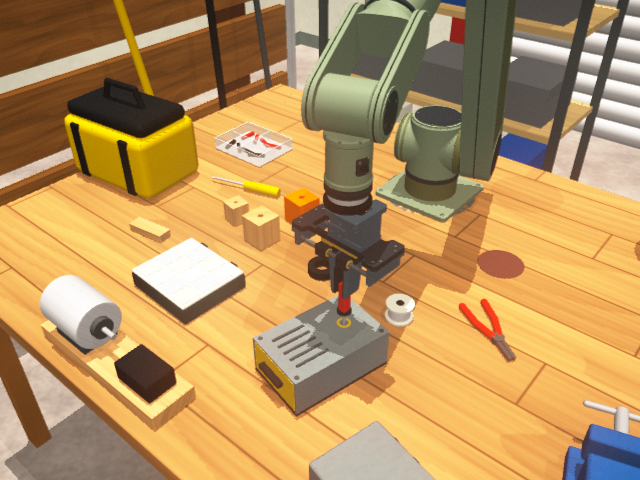

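```bash
python3 -m inch '[[[0,0.001,0,0,1],[0,0.001,0,0,1],[0,0,0,0,1]]]' 30
python3 - <<'E'
from h import *
p,d=cams.snapshot("scene");cv2.imwrite("pics/s7.png",p[300:420,220:400,::-1])
s=arm.read_state();print(s["ee_pos"],s["force"])
E
```

```text
t: 11.15
ee_pos: [0.594, 0.1814, 0.1425]
tool_rot: [[-0.07, 0.003, 0.998], [-0.998, 0.001, -0.07], [-0.001, -1.0, 0.003]]
force: [-0.5, -0.6, 7.0]
gripper_width: 0.0158
[0.59405194 0.18144139 0.14252519] [-0.24436667 -0.81958443  6.27785266]
```

View pics/s7.png

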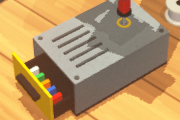

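```bash
python3 -m inch '[[[0,-0.01,0,0,1],[0,-0.02,0,0,1],[0,-0.025,0,0,1],[0,-0.028,0,0,1],[0,0,0,0,1]]]' 30
python3 -m inch '[[[0,0,0,0,1]]]' 30
python3 - <<'E'
from ring import *
s,T,K,p,d=wrist("w8");print(s["t"],s["ee_pos"],s["force"],s["q"])
rep(s,T,K,p)
cv2.imwrite("pics/w8z.png",cv2.resize(cv2.imread("pics/w8.png")[200:300,274:374],(600,600),interpolation=2))
p,d=cams.snapshot("scene");cv2.imwrite("pics/s8.png",p[:,:,::-1])
t=np.array([.4275,-.1876,0])-s["ee_pos"];print((s["tool_rot"].T@t).round(4))
E
```

```text
t: 11.82
ee_pos: [0.5943, 0.1814, 0.2258]
tool_rot: [[-0.07, 0.005, 0.998], [-0.998, 0.001, -0.07], [-0.002, -1.0, 0.005]]
force: [0.2, -0.1, -1.2]
gripper_width: 0.0162
t: 11.95
ee_pos: [0.5924, 0.1809, 0.2223]
tool_rot: [[-0.07, -0.002, 0.998], [-0.998, -0.001, -0.07], [0.001, -1.0, -0.002]]
force: [0.0, -0.2, -0.2]
gripper_width: 0.0159
11.95 [0.59243368 0.1808857  0.22234631] [ 0.03870021 -0.19583982 -0.19608713] [ 2.77841687e-01  3.81926842e-01  1.42524431e+00 -1.32568723e-04
  1.33658247e+00  1.91834821e+00]
ring 403 [310 209] [338 236] [0.59191934 0.18138306] [0.02542997 0.02561203] bbox [0.59205194 0.18115152]
tip/collar/top px [324.4 233.6]
tip/collar/top px [324.5 256.7]
tip/collar/top px [324.6 299.5]
to go tool [-0.0005  0.     -0.0005]
[ 0.3789  0.2229 -0.1384]
```

View pics/w8z.png

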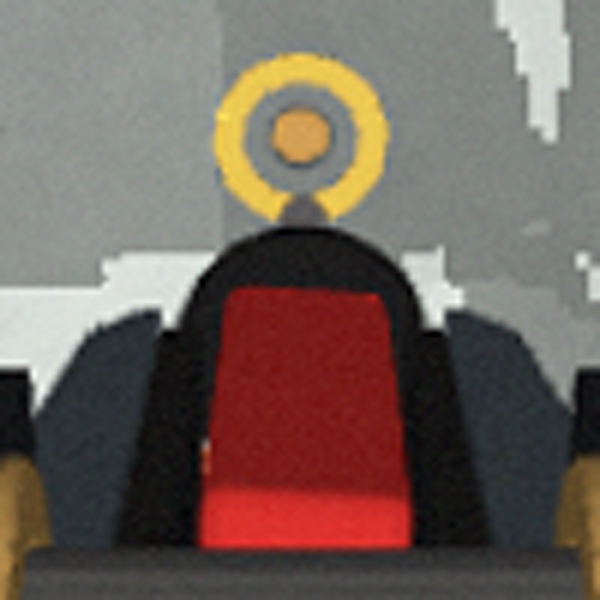

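View pics/s8.png

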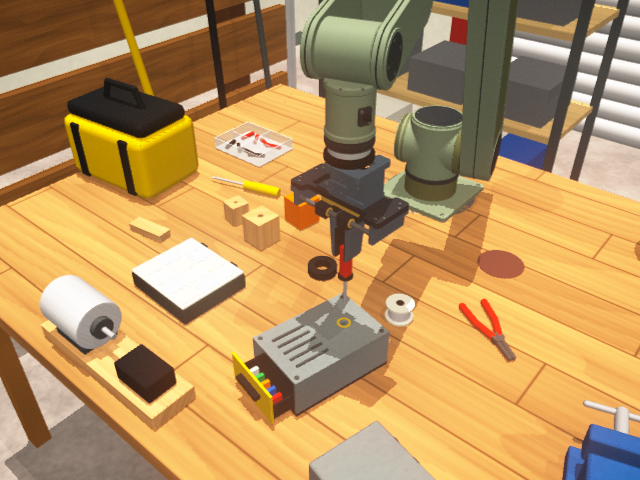

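```bash
python3 -m inch '[[[0.0474,0,-0.0173,0,1],[0.0474,0,-0.0173,0,1],[0.0474,0,-0.0173,0,1],[0.0474,0,-0.0173,0,1],[0.0474,0,-0.0173,0,1]]]' 30
python3 -m inch '[[[0.0474,0,-0.0173,0,1],[0.0474,0,-0.0173,0,1],[0.0474,0,-0.0173,0,1],[0,0,0,0,1],[0,0,0,0,1]]]' 30
python3 -m inch '[[[0,0,0,0,1],[0,0,0,0,1]]]' 30
python3 - <<'E'
from h import *
s,T,K,p,d=wrist("w9");print(s["t"],s["ee_pos"],s["force"])
t=np.array([.4275,-.1876,0])-s["ee_pos"];print((s["tool_rot"].T@t).round(4))
h=[.4268,-.1874]
print("mouth px if as before",wproj(T,K,[*h,.066]))
cv2.imwrite("pics/w9z.png",cv2.resize(cv2.imread("pics/w9.png")[200:300,274:374],(600,600),interpolation=2))
p,d=cams.snapshot("scene");cv2.imwrite("pics/s9z.png",cv2.resize(p[150:270,200:320,::-1],(600,600),interpolation=2))
E
```

```text
t: 12.68
ee_pos: [0.489, -0.0506, 0.2226]
tool_rot: [[-0.069, -0.002, 0.998], [-0.998, -0.0, -0.069], [0.0, -1.0, -0.002]]
force: [0.3, -0.0, -0.1]
gripper_width: 0.016
t: 13.3
ee_pos: [0.4285, -0.1871, 0.223]
tool_rot: [[-0.07, -0.001, 0.998], [-0.998, 0.001, -0.07], [-0.001, -1.0, -0.001]]
force: [0.3, 0.5, -1.0]
gripper_width: 0.0158
t: 13.55
ee_pos: [0.4291, -0.1866, 0.2235]
tool_rot: [[-0.068, -0.0, 0.998], [-0.998, 0.0, -0.068], [-0.0, -1.0, -0.0]]
force: [-0.3, -0.5, -1.6]
gripper_width: 0.0157
13.55 [ 0.42906037 -0.18659714  0.22351441] [-0.26364825 -0.45651232 -1.61772233]
[ 0.0011  0.2235 -0.0014]
mouth px if as before [325.38242157 221.62386473]
```

View pics/w9z.png

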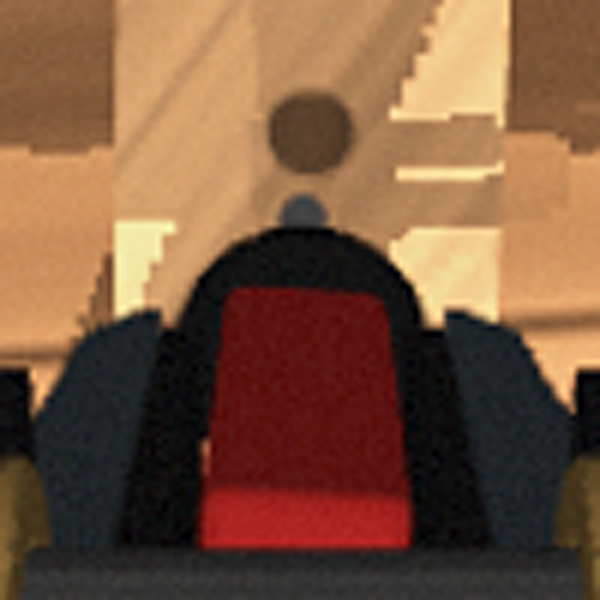

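View pics/s9z.png

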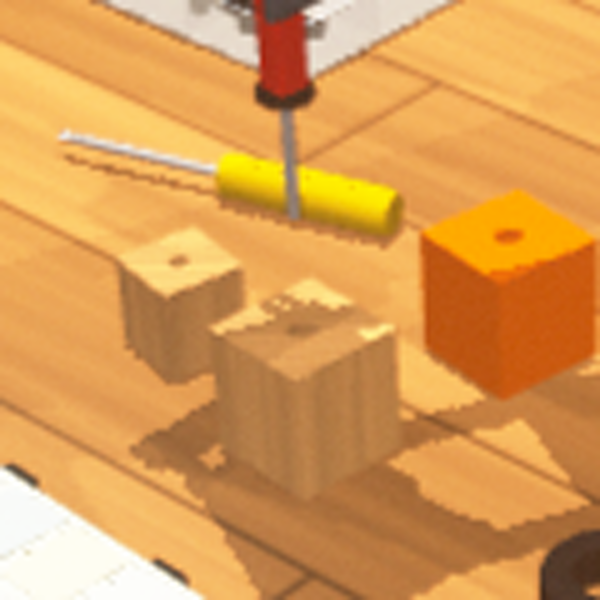

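```bash
python3 -m inch '[[[0.0011,0,-0.0014,0,1],[0,0.03,0,0,1],[0,0.016,0,0,1],[0,0,0,0,1],[0,0,0,0,1]]]' 30
python3 - <<'E'
from h import *
s,T,K,p,d=wrist("w10");print(s["t"],s["ee_pos"],s["force"])
cv2.imwrite("pics/w10z.png",cv2.resize(cv2.imread("pics/w10.png")[200:300,274:374],(600,600),interpolation=2))
E
```

```text
t: 14.28
ee_pos: [0.4277, -0.1888, 0.1784]
tool_rot: [[-0.07, 0.001, 0.998], [-0.998, -0.001, -0.07], [0.001, -1.0, 0.001]]
force: [1.1, -0.1, -0.5]
gripper_width: 0.0157
14.275 [ 0.42769349 -0.18878513  0.17839307] [ 1.07108701 -0.06299237 -0.53566279]
```

View pics/w10z.png

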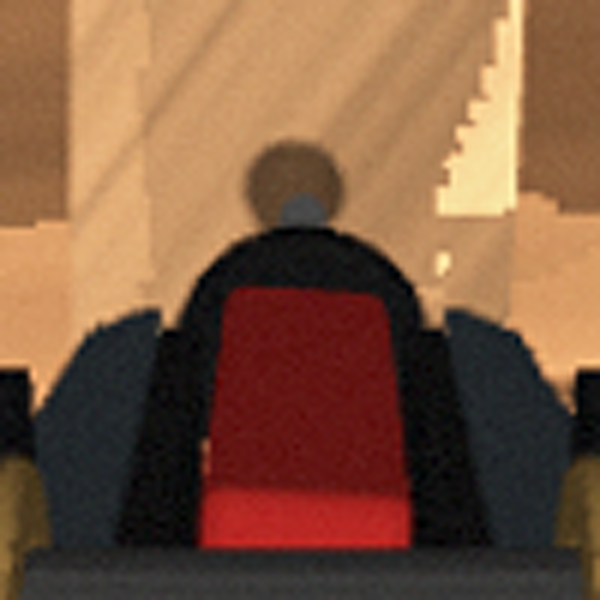

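```bash
python3 -m inch '[[[-0.0011,0,0,0,1],[0,0.015,0,0,1],[0,0.01,0,0,1],[0,0.006,0,0,1],[0,0,0,0,1]]]' 30
python3 - <<'E'
from h import *
s,T,K,p,d=wrist("w11");print(s["t"],s["ee_pos"],s["force"])
E
```

```text
t: 14.95
ee_pos: [0.4271, -0.1874, 0.1464]
tool_rot: [[-0.07, -0.001, 0.998], [-0.998, 0.0, -0.07], [-0.0, -1.0, -0.001]]
force: [0.6, 0.4, 0.0]
gripper_width: 0.016
14.95 [ 0.42708804 -0.18740262  0.1463884 ] [0.57118899 0.37940956 0.03314375]
```

Tip is inside the mouth, no contact force. Going down the rest.

```bash
python3 -m inch '[[[0,0.014,0,0,1],[0,0.014,0,0,1],[0,0.009,0,0,1],[0,0.004,0,0,1],[0,0,0,0,1]]]' 30
python3 -m inch '[[[0,0.0015,0,0,1],[0,0,0,0,1]]]' 30
```

```text
t: 15.62
ee_pos: [0.4272, -0.1874, 0.1054]
tool_rot: [[-0.07, -0.0, 0.998], [-0.998, 0.0, -0.07], [-0.0, -1.0, -0.0]]
force: [-0.1, 0.4, -1.1]
gripper_width: 0.0161
t: 15.88
ee_pos: [0.4274, -0.1875, 0.1044]
tool_rot: [[-0.07, 0.0, 0.998], [-0.998, -0.0, -0.07], [0.0, -1.0, 0.001]]
force: [-1.0, -0.2, -0.4]
gripper_width: 0.0162
```

```bash
python3 -m inch '[[[0,0.001,0,0,1],[0,0.0007,0,0,1],[0,0,0,0,1]]]' 30
```

```text
t: 16.25
ee_pos: [0.4274, -0.1875, 0.1026]
tool_rot: [[-0.07, 0.0, 0.998], [-0.998, -0.0, -0.07], [0.0, -1.0, 0.0]]
force: [-0.1, 0.3, 0.6]
gripper_width: 0.0163
```

```bash
python3 -m inch '[[[0,0.0007,0,0,1],[0,0,0,0,1]]]' 30
python3 -m inch '[[[0,0,0,0,0.7],[0,0,0,0,0.5],[0,0,0,0,0.4],[0,0,0,0,0.4],[0,0,0,0,0.4]]]' 30
python3 -m inch '[[[0,0,0,0,0.4],[0,-0.02,0,0,0.4],[0,-0.04,0,0,0.4],[0,-0.06,0,0,0.4],[0,-0.06,0,0,0.4]]]' 30
```

```text
t: 16.5
ee_pos: [0.4275, -0.1875, 0.1026]
tool_rot: [[-0.07, 0.001, 0.998], [-0.998, -0.0, -0.07], [0.0, -1.0, 0.001]]
force: [-1.1, 0.7, 6.8]
gripper_width: 0.0163
t: 17.12
ee_pos: [0.4273, -0.1875, 0.1017]
tool_rot: [[-0.07, -0.0, 0.998], [-0.998, -0.0, -0.07], [0.0, -1.0, -0.0]]
force: [-0.7, 0.0, -0.9]
gripper_width: 0.0548
t: 17.75
ee_pos: [0.427, -0.1873, 0.2835]
tool_rot: [[-0.07, -0.0, 0.998], [-0.998, 0.0, -0.07], [0.0, -1.0, -0.0]]
force: [1.7, -0.6, -0.6]
gripper_width: 0.0545
```

```bash
python3 -m inch '[[[0,0,-0.05,0,0.4],[0,0,-0.05,0,0.4],[0,0,0,0,0.4],[0,0,0,0,0.4]]]' 30
python3 - <<'E'
from h import *
s=arm.read_state();print(s["t"],s["ee_pos"],s["force"],s["gripper_width"])
im=[]
for n in("scene","top"):
    p,d=cams.snapshot(n);cv2.imwrite(f"pics/{n}F.png",p[:,:,::-1]);P=pts(n,d)
    R,G=p[...,0].astype(int),p[...,1].astype(int)
    m=(R>110)&(G<60)&(np.hypot(P[...,0]-.428,P[...,1]+.188)<.03);q=P[m]
    print(n,len(q),q.mean(0),q.max(0),[(np.round(r["at"],3).tolist(),round(r["p"],2)) for r in cams.place_of("pin",n)])
    im.append(cv2.resize(p[150:270,200:320,::-1] if n=="scene" else p[220:300,340:420,::-1],(400,400)))
cv2.imwrite("pics/F.png",np.hstack(im))
E
```

```text
t: 18.25
ee_pos: [0.3281, -0.1807, 0.282]
tool_rot: [[-0.07, 0.001, 0.998], [-0.998, -0.001, -0.07], [0.0, -1.0, 0.001]]
force: [0.0, 0.0, 0.4]
gripper_width: 0.0547
18.25 [ 0.32811274 -0.18068689  0.28202424] [0.01323612 0.04669562 0.40472801] 0.05466030489935279
scene 193 [ 0.43310586 -0.18317299  0.10238896] [ 0.44066422 -0.17446625  0.13132722] [([0.428, -0.188, 0.102], 0.8), ([0.432, -0.005, 0.001], 0.73), ([0.429, -0.187, 0.067], 0.7)]<stdin>:8: RuntimeWarning: Mean of empty slice.
  ret = um.true_divide(
Traceback (most recent call last):
ValueError: zero-size array to reduction operation maximum which has no identity
```

View pics/sceneF.png

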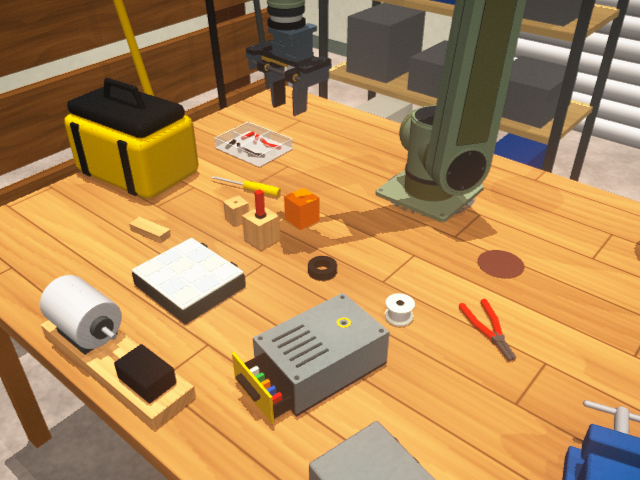

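The scene view shows the pin upright in its holder (260,205) and the tray open (255,385). The handle heights match the start. I'm handing it in.

```bash
python3 -c "
from bench import close_job
print(close_job())"
```

```text
the job is handed in; nothing more can be done
None
```

I did the job in the order asked and handed it in at about 18.4 s of the 48 s. The fuse tray is open and the pin is back in its holder.

- **Release:** I took the pin from the larger wooden holder and centred it over the yellow-ringed hole using the wrist camera. I then lowered it in steps of about 2 mm. It met the latch pad about 28 mm below the lid. The highest force I read was 8.7 N, in the readings at the end of each step. The tray sprang open after roughly 9 mm of pad travel.
- **Return:** The pin did not slip in the grip. I seated it until the collar met the block, with about 7 N on the wooden holder, then released it and moved the arm clear.
- **Last checks:** In the scene camera the tray is open and the pin is upright. The top of its handle is at 0.1313 m, against 0.1312 m at the start. The bystanders look unmoved by eye; I did not measure them. The gripper was empty and clear, with almost no force on it.
- **Failed or disagreed:** The final check from the top camera failed because it found no red pixels at the pin, probably because the arm blocked its view, so the end state rests on the scene camera alone. The scene and top cameras also differed by about 3 mm on the hole's position, so I relied on the wrist camera there. In the last picture the detector also reported a likely false "pin" near (0.43, 0.00), where the tape roll lies.

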